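# Zero the bench pull gauge and hold its sprung rod at the length mark

## Robot

A 6-joint arm with a two-finger parallel gripper is mounted at the origin on a cart in front of the work surface, level with it; the furniture and walls round the work are solid. World frame = base frame: x ahead of the robot, y to its left, z up, the work surface at z = 0. Lengths are in m, angles in degrees, forces in N, time in s.
With the tool pointing down it reaches from about 0.375 to 0.9 m from the base axis. Payload 3.1 kg.
Tool frame: the origin (TCP) lies at the centre of the arm's flange, where the gripper is bolted on; the fingertips stand 182 mm ahead of it and the grasp point (between the pads) lies 164 mm ahead of it; x points along the fingers, z is the direction in which the jaws open and shut, and the axes are right-handed (so a half turn about x gives the same grasp; the last joint's range is limited). The gripper opens to 87 mm and grips with 3 to 60 N. Pads are 19 mm wide; open, the fingers measure 117 mm over their backs; the gripper's body (75 mm by 190 mm) begins 51 mm behind the grasp point.
Start: joints at [54.116, 30.224, 82.088, -0, 67.689, -10.227], TCP at [0.271, 0.563, 0.405] pointing down, gripper open.
Joint ranges: [-176.69, 176.69], [-43.24, 126.21], [12.49, 139.97], [-82, 262], [0, 151.66], [-163.58, 163.58]. Speed limits (degrees/s): [159.86, 159.86, 180, 180, 180, 180].

## Interface

Orientations are given as a 3x3 rotation matrix whose columns are the frame's x, y, z axes.
In Python, from rig import bot gives the robot as it stands.
- The arm moves only by the shell command python3 -m crank 'ROWS' [OPENING]. ROWS is JSON, a list of rows, each an object with "offset": the shift along the tool's x, y, z in m, a list of three; "spin": the turn about the tool's x in rad. A call has 1 to 12 rows; each row shifts and turns the commanded pose from where the row before left it, along the tool's axes as they then stand; what a row does not reach is not made up. A row lasts 1/10 s, in which the tool goes at most 50 mm and 8.59 degrees, less where a joint would pass 70% of its speed; a pose out of reach is approached as far as the arm can. A call is refused whole if a number of a shift passes 0.05 or a number of a turn 0.15, either way. A call with a gripper value outside its range is refused whole. OPENING is the finger opening in m, from 0 to 0.087, set as the call begins (- or left out, the last holds). The fingers move at their own pace and stop on an object; the grip force is fixed at half the most. Time passes only in rows, so rows that do not move let the fingers close. It gives the time, the measured TCP pose, the force and the opening at its end, in the units of the state.
- bot.read_state(): the state, without advancing time (a new reading comes with each control period).
- bot.capture(name): name is "scene" or "top" or "wrist"; returns a dict with "pixels" (480x640x3 uint8, blue, green, red), "depth" (480x640 float32, m along the optical axis (not along the pixel's ray), 0 where there is no reading), "K" (3x3 intrinsics, pixels), "world_to_cam" (4x4, takes a point from world to camera coordinates). Camera axes: x right, y up, looking along -z (the intrinsics and any distortion apply to the point x, -y, -z); pixel columns grow to the right and rows downward; lengths in m; the calibration is good to about 2 mm. A picture is of the moment at which its call begins.
- bot.hand_in(): hands the job in, once; it reports no verdict.
Trained networks look in a picture, given as the dict that the camera call returned (one of the last four; its "shot" number tells which), for a name from the list of things; names that differ only in an ending like _2 or _b are one class to them, and where a whole thing is asked for, a point or a joint stands for the part that bears it (a point fixed in the world has none). Each returns a list of dicts, best first, with "p" (0 to 1); they miss things now and then, are a little off and sometimes report something else, mostly with a low value. They report only what shows in the picture. A call takes as long as a camera call.
- bot.regions_of(label, picture): "region" (480x640 bool, what is visible of it) and "extent" ([centre column, centre row, width, height] in pixels, round what is visible of it).
The state is a dict: "time_s": time; "joint_positions": joint angles; "qvel": joint speeds; "tau": joint torques, N m; "position": TCP position; "tcp_rot": TCP orientation; "force": force on the tool from outside, world axes, zero at the start; "moment": the same for the moment, N m; "opening": opening from 0.0 (shut) to 1.0 (fully open).
Only numpy, scipy, OpenCV 4.12 (cv2) and the standard library are available. Lean on these libraries where they do the work, as an engineer would, in place of code of your own. Each camera call takes 0.05 s, during which the arm holds its last target.

## Task

Check the bench pull gauge. First zero it: with its rod still fully home, squeeze the trigger all the way against the upright grip and let it spring back. Then pull the telescoping rod out by its upright post, against the inner spring, until the post stands level with the pointer on the scale rail, and finish while still gripping the post and holding it there; do not shift the pointer or disturb the tin, pot and box beside the gauge.

Things in the scene. Friction and masses are not known exactly. Their poses are not given: they have to be found in the camera images.
- gauge: Pull gauge fixed on the bench; steel base plate 90 (x) x 340 (y) x 10 mm. Origin: centre of its underside; z up; in mm in this frame: outer tube, 22 dia, axis x=0 z=40, y 30 to 168, clamps up to z=53; the rod comes out towards -y. Fixed black pistol grip: x -17 to 17, y 130 to 158, up to z=144; trigger before its -y face. Scale rail: x -40 to -24, y -160 to -10, top z=26.
- grip_center (a point): middle of the fixed pistol grip (34 mm in x, 28 mm in y), 117 mm above the bench, 27 mm below its top; gauge frame (0, 144, 117) mm; axes as the gauge's
- trigger (a joint): sprung hinge of the steel trigger, rad: 0 at rest (upright), 0.26 fully squeezed; 2 N to start, 6.5 N at full squeeze; springs back. Hinge along gauge x at y=108, z=62 mm; lever 16 mm wide (x), 9 thick (y), free top at z=135, swings to +y, towards the grip. Gap to the grip 17.5 mm at rest; over lever and grip 54.5 mm at rest, 39 mm squeezed.
- trigger_pad (a point): middle of the upper trigger's front (-y) face, 117 mm above the bench at rest, gauge frame (0, 103.5, 117) mm at rest
- rod (a joint): how far the telescoping rod is pulled out, m: 0 fully home, 0.120 its stop; moves along the gauge's -y. An inner spring pulls it home with about 2.8 N at 0 and 10 N at 0.100; it slides back if let go.
- post_center (a point): grip point on the axis of the upright round post at the rod's outer end, z = 85 mm: post 16 mm diameter, foot z = 30, top z = 104 mm. With the rod home it is at gauge frame (0, -15, 85) mm, 45 mm from the tube's mouth. A thin index blade at the foot points to the rail.
- mark (a joint): where the pointer is set along the scale rail, m, in the rod's own measure: the post is level with the pointer when joint rod equals joint mark. Differs each time, 0.045 to 0.100. Held by some 6 N of friction; must stay as it is.
- mark_tip (a point): tip of the brass pointer's finger beside the rod, gauge frame x = -18, z = 40 mm (nothing of the pointer is above z = 45 mm); its y in the gauge frame is where the post's axis must be brought
- brass_tin: bystander: round brass tin, 62 mm diameter, 23 mm high, origin at the centre of its underside, standing beside the gauge
- flux_pot: bystander: round lidded pot, 53 mm diameter, 32 mm high, origin at the centre of its underside
- stone_box: bystander: small white box with a clear lid and blue inside, 44 x 42 x 22 mm, origin at the centre of its underside

How it is judged:
By the outcome, as a careful person would: the job done as asked, in the order asked, and still so for the second after the job is handed in, while the arm keeps its last pose, push and grip.
It also fails if it takes over 42 s, if anything falls off the work surface, if the arm or the gripper's body presses on something with over 40 N, if the wrist force passes 120 N, or if a joint passes its speed limit or range.

## Working session

There is one attempt and no reset: what is moved stays moved. The work goes in short steps, Python scripts to look and compute and a shell command to move; the robot and the scene stay as the last step left them, time stands still between calls to the robot, and variables do not carry over. Pictures are saved under pics/ and viewed, and the job is handed in when it is done.

```bash
ls; mkdir -p pics
python3 - <<'E'
from rig import bot
import cv2,pickle
s=bot.read_state()
for k,v in s.items(): print(k,v)
for n in ["scene","top","wrist"]:
    c=bot.capture(n); cv2.imwrite(f"pics/{n}0.png",c["pixels"]); pickle.dump(c,open(f"pics/{n}0.pkl","wb"))
    print(n,c["K"].tolist(),c["world_to_cam"].round(4).tolist(),[k for k in c])
    for l in ["gauge","trigger","rod","mark","brass_tin","flux_pot","stone_box"]:
        r=bot.regions_of(l,c); print(l,[(round(q["p"],2),[int(e) for e in q["extent"]]) for q in r[:2]])
E
```

```text
pics
time_s 0.0
joint_positions [ 5.41161932e+01  3.02799541e+01  8.21558810e+01  1.13653597e-04
  6.76891716e+01 -1.02264052e+01]
qvel [-0.02861808  0.00388683  0.05071717 -0.08558442  0.08038589 -0.0151098 ]
tau [ 1.55240377e-04 -4.40031481e+01 -1.76594567e+01  6.33471622e-02
  5.80430555e-02 -1.31845413e-04]
position [0.27038136 0.56311337 0.40376341]
tcp_rot [[-1.28032021e-03 -9.01398614e-01  4.32988337e-01]
 [-1.76661495e-03  4.32990055e-01  9.01396966e-01]
 [-9.99997620e-01  3.89153081e-04 -2.14679018e-03]]
force [-0.021694   -0.37220685 -0.44986385]
moment [-0.01134861  0.02278711 -0.01099009]
opening 1.0011967359650191
scene [[477.17943545901426, 0.0, 321.7697801619828], [0.0, 477.17943545901426, 233.22522780312437], [0.0, 0.0, 1.0]] [[0.651, -0.7591, -0.0046, -0.2846], [0.5809, 0.4943, 0.6467, -0.4094], [-0.4886, -0.4237, 0.7627, -0.6569], [0.0, 0.0, 0.0, 1.0]] ['pixels', 'depth', 'K', 'world_to_cam', 'shot']
gauge [(0.95, [355, 277, 185, 121])]
trigger [(0.63, [296, 243, 7, 31])]
rod [(0.69, [352, 274, 31, 27])]
mark [(0.47, [398, 311, 11, 19])]
brass_tin [(0.9, [289, 314, 
[... 388 characters left out ...]
[(0.76, [376, 259, 192, 105])]
trigger [(0.71, [322, 266, 4, 12])]
rod [(0.78, [378, 252, 32, 21])]
mark [(0.56, [431, 255, 8, 11]), (0.45, [378, 251, 28, 20])]
brass_tin [(0.87, [347, 320, 30, 35]), (0.53, [379, 252, 29, 21])]
flux_pot [(0.98, [416, 186, 25, 24])]
stone_box [(0.75, [342, 214, 34, 28]), (0.73, [376, 261, 183, 99])]
wrist [[337.88113877246855, 0.0, 320.2496577734897], [0.0, 337.88113877246855, 239.47263638360573], [0.0, 0.0, 1.0]] [[0.4325, 0.9016, 0.0003, -0.6238], [-0.86, 0.4126, -0.3002, 0.0375], [-0.2709, 0.1296, 0.9539, -0.3915], [0.0, 0.0, 0.0, 1.0]] ['pixels', 'depth', 'K', 'world_to_cam', 'shot']
gauge []
trigger []
rod []
mark []
brass_tin []
flux_pot []
stone_box []
```

Run:
```python
import cv2
for n,(a,b,c,d) in {"scene":(220,360,220,480),"top":(150,350,250,500)}.items():
    i=cv2.imread(f"pics/{n}0.png"); cv2.imwrite(f"pics/{n}0c.png",cv2.resize(i[a:b,c:d],None,fx=3,fy=3,interpolation=cv2.INTER_CUBIC))
```

```text
(no output)
```

View pics/scene0.png

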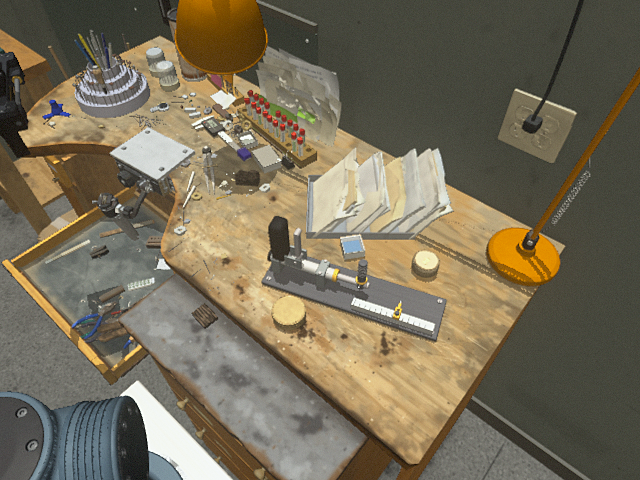

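View pics/top0.png

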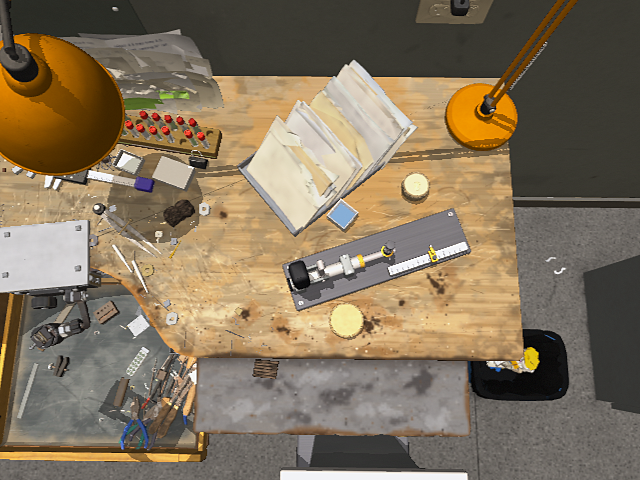

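The scene view shows the grip at about (280,240), the post at (362,272) and the brass pointer at (398,310). In the top view the gauge runs from (300,280) to (455,230). The box sits near the post on its +x side and the tin on its -x side. Next I'll fit the plate's pose.

```bash
cat > h.py <<'E'
import numpy as np,cv2
def world(c,vv,uu,d=None):
    K=c["K"];d=c["depth"][vv,uu] if d is None else d
    P=np.stack([(uu-K[0,2])/K[0,0]*d,-(vv-K[1,2])/K[1,1]*d,-d,np.ones_like(d)])
    return (np.linalg.inv(c["world_to_cam"])@P)[:3].T
def proj(c,P):
    P=np.atleast_2d(P);q=(c["world_to_cam"]@np.c_[P,np.ones(len(P))].T)[:3]
    K=c["K"];return np.c_[K[0,0]*q[0]/-q[2]+K[0,2],K[1,1]*-q[1]/-q[2]+K[1,2]]
def ray(c,u,v,z):
    K=c["K"];T=np.linalg.inv(c["world_to_cam"]);o=T[:3,3];d=T[:3,:3]@np.array([(u-K[0,2])/K[0,0],-(v-K[1,2])/K[1,1],-1])
    return o+d*(z-o[2])/d[2]
E
python3 - <<'E'
from h import *
from rig import bot
import pickle
out={}
for n in ["scene","top"]:
    c=bot.capture(n)
    r=bot.regions_of("gauge",c)[0]
    m=r["region"]&(c["depth"]>0)
    vv,uu=np.nonzero(m);P=world(c,vv,uu)
    print(n,r["p"],len(P),np.percentile(P[:,2],[1,10,30,50,70,90,99]).round(4))
    L=P[(P[:,2]>0.004)&(P[:,2]<0.016)]
    rc=cv2.minAreaRect((L[:,:2]*1000).astype(np.float32));print("plate",len(L),rc)
    rc=cv2.minAreaRect((P[(P[:,2]>-.01)][:,:2]*1000).astype(np.float32));print("all",rc)
    H=P[P[:,2]>0.125];print("high",len(H),H.min(0).round(4),H.max(0).round(4))
    for l in ["rod","mark","trigger","brass_tin","flux_pot","stone_box"]:
        for r in bot.regions_of(l,c)[:1]:
            vv,uu=np.nonzero(r["region"]&(c["depth"]>0));Q=world(c,vv,uu)
            if len(Q): print(l,round(r["p"],2),len(Q),np.median(Q,0).round(4),Q.min(0).round(3),Q.max(0).round(3))
    cv2.imwrite(f"pics/{n}_mask.png",np.where(m[...,None],c["pixels"],c["pixels"]//3))
    pickle.dump((c,m),open(f"pics/{n}1.pkl","wb"))
E
```

```text
scene 0.61 8751 [-0.0012  0.0089  0.0107  0.012   0.0278  0.0845  0.1441]
plate 5056 ((515.349365234375, -7.7463226318359375), (92.48677062988281, 339.3212585449219), 19.40711784362793)
all ((536.6195068359375, 26.88702392578125), (156.08851623535156, 396.2320861816406), 18.858421325683594)
high 383 [0.4487 0.0871 0.125 ] [0.4891 0.1415 0.148 ]
rod 0.56 398 [ 0.5141 -0.0222  0.0543] [ 0.5   -0.037  0.032] [0.528 0.021 0.108]
mark 0.54 367 [ 0.5139 -0.0216  0.0542] [ 0.5   -0.036  0.011] [0.533 0.028 0.108]
trigger 0.65 420 [ 0.5143 -0.0221  0.0543] [ 0.5   -0.037  0.01 ] [0.551 0.021 0.108]
brass_tin 0.56 969 [0.3977 0.0443 0.0234] [ 0.37   0.018 -0.004] [0.432 0.08  0.028]
flux_pot 0.61 922 [0.3971 0.0445 0.0235] [ 0.37   0.018 -0.002] [0.431 0.086 0.028]
stone_box 0.71 464 [0.5922 0.0515 0.0226] [ 0.567  0.027 -0.001] [0.622 0.081 0.026]
top 0.76 8860 [0.004  0.0079 0.0094 0.0107 0.0155 0.0549 0.1437]
plate 6119 ((518.1263427734375, -6.8802032470703125), (90.68867492675781, 339.6372985839844), 19.314983367919922)
all ((519.5940551757812, -8.846511840820312), (93.92262268066406, 344.25592041015625), 19.138629913330078)
high 441 [0.452  0.0876 0.1252] [0.4896 0.1443 0.1469]
rod 0.62 315 [ 0.5167 -0.0133  0.05  ] [ 0.504 -0.039  0.007] [0.536 0.022 0.106]
trigger 0.65 108 [0.4782 0.094  0.1311] [0.474 0.088 0.062] [0.489 0.1   0.138]
brass_tin 0.57 935 [0.4044 0.049  0.0226] [0.375 0.019 0.017] [0.433 0.079 0.028]
flux_pot 0.62 639 [ 0.65   -0.0778  0.0294] [ 0.627 -0.105  0.005] [ 0.676 -0.054  0.034]
stone_box 0.77 595 [0.5972 0.0568 0.0217] [ 0.57   0.026 -0.006] [0.627 0.085 0.028]
```

View pics/top0c.png

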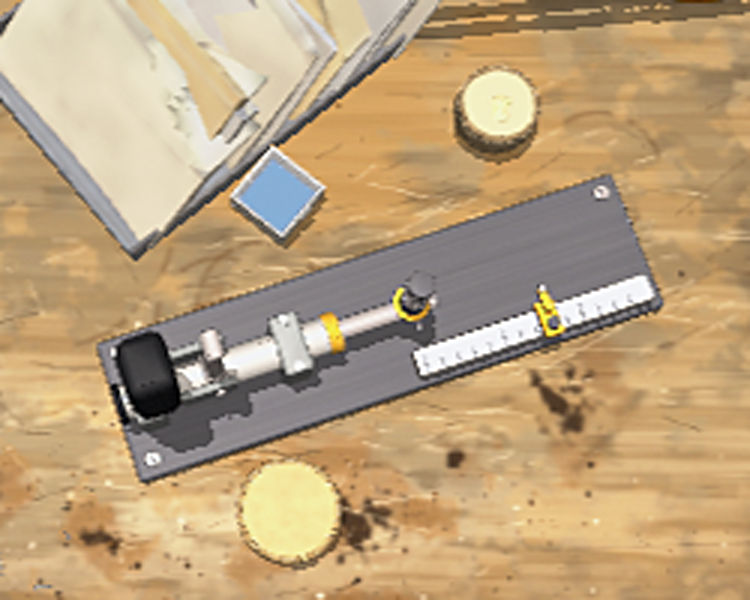

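View pics/scene0c.png

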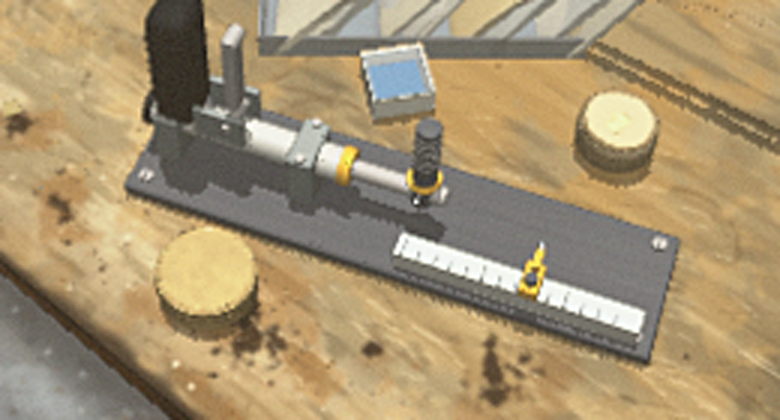

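```bash
cat >> h.py <<'E'
G=np.array([0.517,-0.0073,19.36])
def g2w(p,G=G):
    t=np.radians(G[2]);p=np.atleast_2d(p)/1000.
    return np.c_[G[0]+np.cos(t)*p[:,0]-np.sin(t)*p[:,1],G[1]+np.sin(t)*p[:,0]+np.cos(t)*p[:,1],p[:,2]]
def w2g(P,G=G):
    t=np.radians(G[2]);d=np.atleast_2d(P)-[G[0],G[1],0]
    return np.c_[np.cos(t)*d[:,0]+np.sin(t)*d[:,1],-np.sin(t)*d[:,0]+np.cos(t)*d[:,1],d[:,2]]*1000
E
python3 - <<'E'
from h import *
import pickle
for n,(a,b,c0,d) in {"scene":(220,360,230,460),"top":(190,330,260,490)}.items():
    c,m=pickle.load(open(f"pics/{n}1.pkl","rb"))
    s=3.4;im=cv2.resize(c["pixels"][a:b,c0:d],None,fx=s,fy=s,interpolation=cv2.INTER_CUBIC)
    def L(pts,col):
        q=((proj(c,g2w(pts))+0.5-[c0,a])*s).round().astype(int)
        cv2.polylines(im,[q.reshape(-1,1,2)],True,col,1)
    L([[x,y,10] for x,y in [(-45,-170),(45,-170),(45,170),(-45,170)]],(0,0,255))
    L([[x,y,26] for x,y in [(-40,-160),(-24,-160),(-24,-10),(-40,-10)]],(0,255,0))
    L([[x,y,144] for x,y in [(-17,130),(17,130),(17,158),(-17,158)]],(255,255,0))
    L([[8*np.cos(t),-15+8*np.sin(t),104] for t in np.linspace(0,6.28,20)],(255,0,255))
    cv2.imwrite(f"pics/{n}_ov.png",im)
# height map along path
c,m=pickle.load(open("pics/top1.pkl","rb"))
vv,uu=np.nonzero(c["depth"]>0);P=world(c,vv,uu)
for s in np.linspace(0,1,9):
    q=np.array([.271,.563])*(1-s)+np.array([.471,.123])*s
    k=np.hypot(*(P[:,:2]-q).T)<.13
    print(q.round(3),k.sum(),P[k,2].max().round(3) if k.any() else None)
E
```

```text
[0.271 0.563] 11736 0.222
[0.296 0.508] 10573 0.222
[0.321 0.453] 8904 0.222
[0.346 0.398] 10019 0.01
[0.371 0.343] 12012 0.01
[0.396 0.288] 14359 0.01
[0.421 0.233] 15866 0.147
[0.446 0.178] 15780 0.147
[0.471 0.123] 15877 0.147
```

View pics/scene_ov.png

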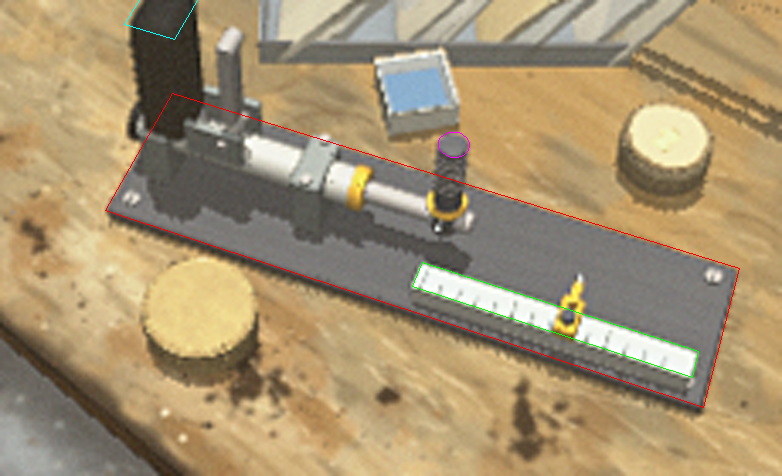

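View pics/top_ov.png

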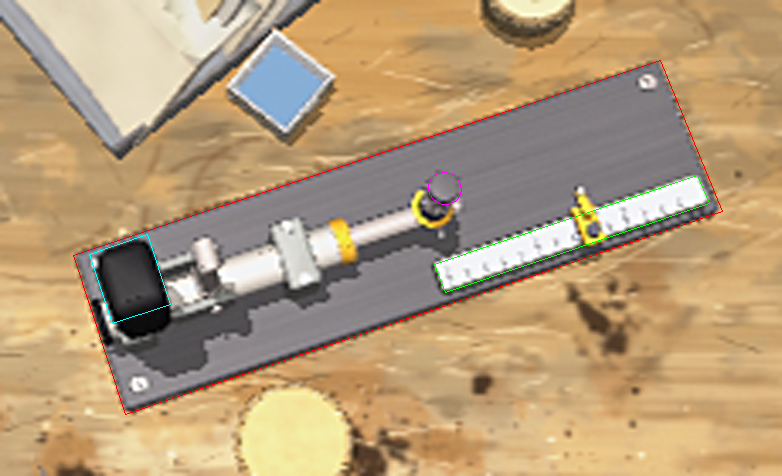

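Run:
```python
from h import *
import pickle
for n,(a,c0,u,v) in {"scene":(220,230,580,277),"top":(190,260,580,189)}.items():
    c,m=pickle.load(open(f"pics/{n}1.pkl","rb"))
    print(n,w2g(ray(c,c0+u/3.4-.5,a+v/3.4-.5,0.040)).round(1))
    if n=="top":
        vv,uu=np.nonzero(c["depth"]>0);P=world(c,vv,uu)
        k=(np.hypot(*(P[:,:2]-[.296,.508]).T)<.13)&(P[:,2]>.03)
        print(k.sum(),P[k].min(0),P[k].max(0),P[k][:5],uu[k][:3],vv[k][:3])
T=g2w([[0,138.5,117]]);print(T)
from rig import bot
s=bot.read_state();R=s["tcp_rot"];p=s["position"];tgt=T[0]+[0,0,0.164]
d=tgt-p;d[2]=0;print(p,d,R.T@d, np.degrees(np.arctan2(R[1,2],R[0,2])))
```

```text
scene [[-11.6 -92.2  40. ]]
top [[-13.  -94.1  40. ]]
1 [0.25896016 0.51314423 0.22245802] [0.25896016 0.51314423 0.22245802] [[0.25896016 0.51314423 0.22245802]] [0] [416]
[[0.4710869  0.12336842 0.117     ]]
[0.27059244 0.56335999 0.40475628] [ 0.20049446 -0.43999157  0.        ] [ 3.03249649e-06 -3.71236229e-01 -3.09797145e-01] 64.34275311334402
```

Both views agree on the plate pose to within about 2 mm. The pointer tip comes out near gauge y = -93, so rod is about 0.078 m; I'll refine that later. First I'll turn the tool to line up with the gauge.

```bash
python3 -m crank '[{"offset":[0,0,0],"spin":-0.112},{"offset":[0,0,0],"spin":-0.112},{"offset":[0,0,0],"spin":-0.112},{"offset":[0,0,0],"spin":-0.112},{"offset":[0,0,0],"spin":-0.112},{"offset":[0,0,0],"spin":-0.112},{"offset":[0,0,0],"spin":-0.113},{"offset":[0,0,0],"spin":0}]' 0.087
cat >> h.py <<'E'
def go(gp,s,G=G):
    "tool-axes shift to bring grasp point to gauge mm point"
    R=s["tcp_rot"];gr=s["position"]+R@[.164,0,0]
    print("grasp in gauge",w2g(gr,G).round(1),"yaw err deg",(np.degrees(np.arctan2(R[1,2],R[0,2]))-90-G[2]).round(2),"tilt",R[2].round(4),"F",s["force"].round(1),"open",s["opening"]*87,"t",s["time_s"])
    print("shift",(R.T@(g2w(gp,G)[0]-gr)).round(4))
E
python3 -c "
from h import *
from rig import bot
go([0,138.5,117],bot.read_state())"
```

```text
time_s: 2.8
position: [0.2706, 0.5634, 0.4047]
tcp_rot: [[0.0, -0.944, -0.331], [0.0, -0.331, 0.944], [-1.0, -0.0, 0.0]]
force: [-0.2, 0.4, 0.1]
opening: 1.001
grasp in gauge [[-43.3 620.1 240.7]] yaw err deg -0.05 tilt [-1. -0.  0.] F [-0.2  0.4  0.1] open 87.09375354225682 t 2.8
shift [ 0.1237 -0.0437 -0.4815]
```

```bash
python3 -m crank '[{"offset":[0,-0.004,-0.03],"spin":0},{"offset":[0,-0.004,-0.045],"spin":0},{"offset":[0,-0.004,-0.045],"spin":0},{"offset":[0,-0.004,-0.045],"spin":0},{"offset":[0,-0.004,-0.045],"spin":0},{"offset":[0,-0.004,-0.045],"spin":0},{"offset":[0,-0.004,-0.045],"spin":0},{"offset":[0,-0.004,-0.045],"spin":0},{"offset":[0,-0.004,-0.045],"spin":0},{"offset":[0,-0.004,-0.045],"spin":0},{"offset":[0,-0.004,-0.03],"spin":0},{"offset":[0,0,-0.0165],"spin":0}]'
python3 - <<'E'
from h import *
from rig import bot
c=bot.capture("wrist");cv2.imwrite("pics/w2.png",c["pixels"])
c2=bot.capture("scene");cv2.imwrite("pics/s2.png",c2["pixels"])
go([0,138.5,117],bot.read_state())
E
```

```text
time_s: 4.0
position: [0.4729, 0.1211, 0.4051]
tcp_rot: [[0.002, -0.946, -0.325], [-0.0, -0.325, 0.946], [-1.0, -0.002, -0.001]]
force: [-1.0, 0.0, -0.4]
opening: 0.999
grasp in gauge [[  0.9 136.4 240.9]] yaw err deg -0.38 tilt [-1.e+00 -1.e-03 -6.e-04] F [-0.8  0.4  0.1] open 87.20146387121181 t 4.1
shift [0.1239 0.001  0.0022]
```

View pics/w2.png

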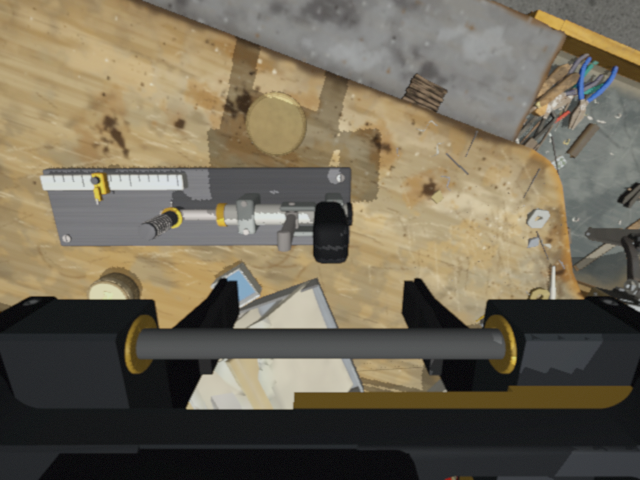

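View pics/s2.png

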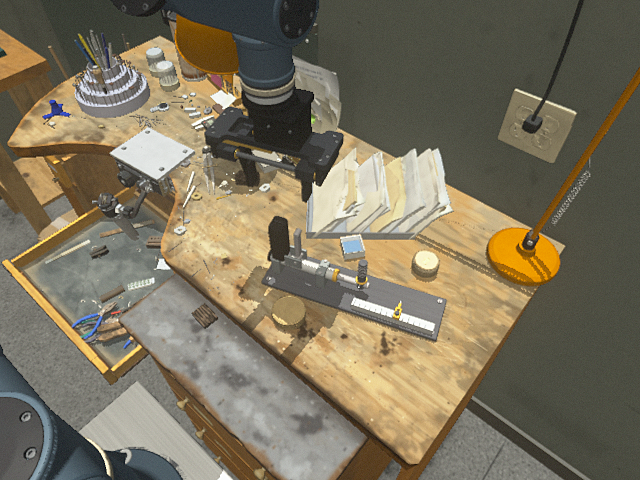

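The wrist view shows the plate from (50,170) to (350,245), with the grip at (330,230), the trigger at (287,230), the post at (160,225) and the pointer at (98,185). I'll overlay the model here as an independent check.

```bash
cat >> h.py <<'E'
def overlay(c,fn,box,s,rod=0,mark=None,G=G):
    a,b,c0,d=box
    im=cv2.resize(c["pixels"][a:b,c0:d],None,fx=s,fy=s,interpolation=cv2.INTER_CUBIC)
    def L(pts,col):
        q=((proj(c,g2w(pts,G))+0.5-[c0,a])*s).round().astype(int)
        cv2.polylines(im,[q.reshape(-1,1,2)],True,col,1)
    L([[x,y,10] for x,y in [(-45,-170),(45,-170),(45,170),(-45,170)]],(0,0,255))
    L([[x,y,26] for x,y in [(-40,-160),(-24,-160),(-24,-10),(-40,-10)]],(0,255,0))
    L([[x,y,144] for x,y in [(-17,130),(17,130),(17,158),(-17,158)]],(255,255,0))
    L([[x,y,135] for x,y in [(-8,103.5),(8,103.5),(8,112.5),(-8,112.5)]],(255,255,0))
    for z in (104,30): L([[8*np.cos(t),-15-rod+8*np.sin(t),z] for t in np.linspace(0,6.28,20)],(255,0,255))
    if mark: L([[-18,-15-mark,40],[-10,-15-mark,40]],(255,0,0))
    cv2.imwrite(fn,im)
E
python3 - <<'E'
from h import *
from rig import bot
c=bot.capture("wrist");overlay(c,"pics/w3o.png",(150,270,30,260+110),2.3,mark=78)
E
```

```text
(no output)
```

View pics/w3o.png

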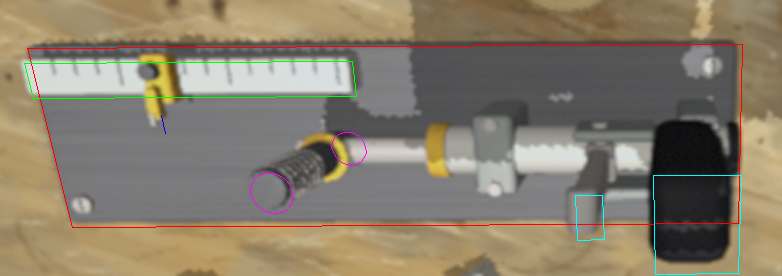

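```bash
python3 -m crank '[{"offset":[0.01,0.001,0.0005],"spin":-0.006},{"offset":[0.025,0,0],"spin":0},{"offset":[0.025,0,0],"spin":0},{"offset":[0,0,0],"spin":0},{"offset":[0,0,0],"spin":0}]'
python3 - <<'E'
from h import *
from rig import bot
go([0,138.5,117],bot.read_state())
c=bot.capture("scene");cv2.imwrite("pics/s4.png",cv2.resize(c["pixels"][120:330,190:470],None,fx=2.8,fy=2.8))
c=bot.capture("wrist");cv2.imwrite("pics/w4.png",c["pixels"])
E
```

```text
time_s: 4.65
position: [0.4698, 0.1247, 0.3444]
tcp_rot: [[-0.002, -0.941, -0.338], [0.0, -0.338, 0.941], [-1.0, 0.002, 0.001]]
force: [1.3, 0.8, -0.3]
opening: 0.999
grasp in gauge [[ -1.1 140.3 180.4]] yaw err deg 0.38 tilt [-1.0e+00  1.7e-03  7.0e-04] F [ 1.3  0.8 -0.3] open 86.88673848507455 t 4.65
shift [ 0.0634 -0.0012 -0.0018]
```

View pics/s4.png

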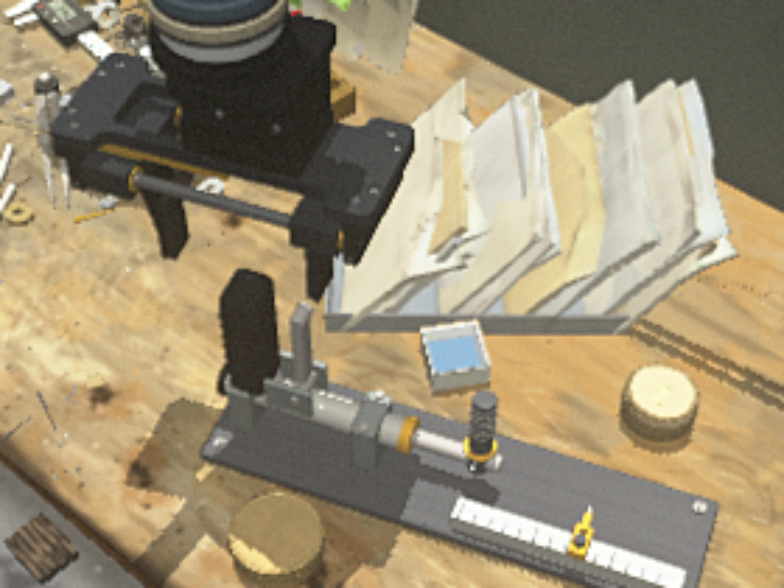

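View pics/w4.png

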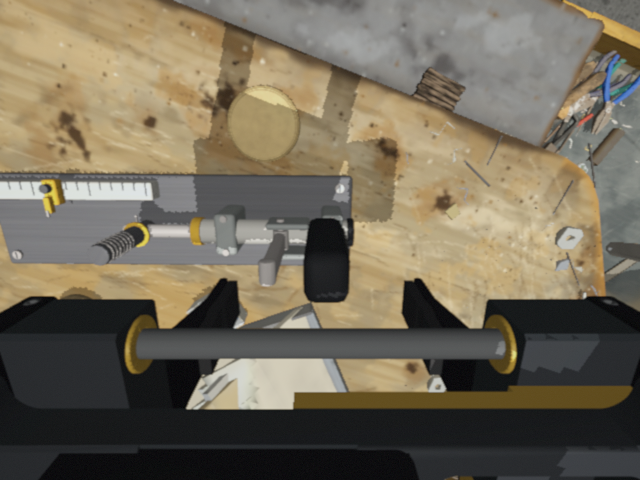

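```bash
python3 -m crank '[{"offset":[0,0,0],"spin":0},{"offset":[0,0,0],"spin":0}]' >/dev/null;  python3 - <<'E'
from h import *
from rig import bot
go([0,138.5,117],bot.read_state())
c=bot.capture("wrist");overlay(c,"pics/w5o.png",(150,330,0,390),2,mark=78)
go([0,138.5,117],bot.read_state())
E
```

```text
grasp in gauge [[-1.000e-01  1.390e+02  1.817e+02]] yaw err deg 0.31 tilt [-1.e+00 -2.e-03 -6.e-04] F [-1.3  0.1  0.3] open 87.26315326766147 t 4.95
shift [ 0.0647  0.0001 -0.0005]
grasp in gauge [[ -0.2 139.  181.5]] yaw err deg 0.31 tilt [-1.0e+00 -1.6e-03 -5.0e-04] F [ 0.3 -0.4 -0.2] open 86.74157509373717 t 5.0
shift [ 0.0645 -0.0001 -0.0004]
```

View pics/w5o.png

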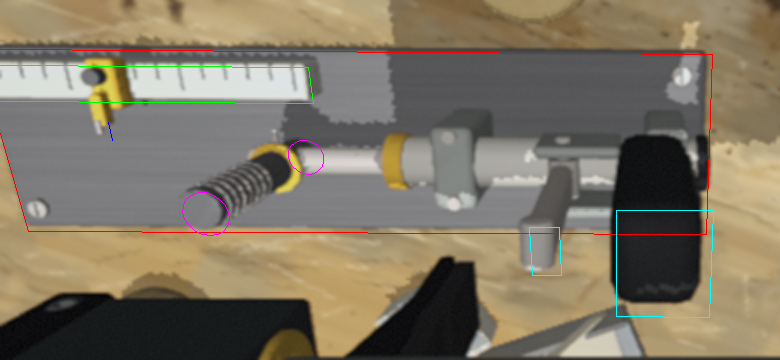

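```bash
python3 -m crank '[{"offset":[0.01,0.001,-0.002],"spin":0.005},{"offset":[0.015,0,0],"spin":0},{"offset":[0.015,0,0],"spin":0},{"offset":[0.015,0,0],"spin":0},{"offset":[0.0095,0,0],"spin":0},{"offset":[0,0,0],"spin":0},{"offset":[0,0,0],"spin":0},{"offset":[0,0,0],"spin":0}]'
python3 - <<'E'
from h import *
from rig import bot
go([-1,137,117],bot.read_state())
c=bot.capture("scene");cv2.imwrite("pics/s6.png",cv2.resize(c["pixels"][160:330,220:470],None,fx=3.1,fy=3.1))
c=bot.capture("wrist");cv2.imwrite("pics/w6.png",c["pixels"])
E
```

```text
time_s: 5.8
position: [0.4703, 0.1214, 0.2807]
tcp_rot: [[0.001, -0.943, -0.332], [-0.0, -0.332, 0.943], [-1.0, -0.001, -0.0]]
force: [0.5, 0.4, 0.1]
opening: 1.0
grasp in gauge [[ -1.2 136.9 116.7]] yaw err deg 0.02 tilt [-1.0e+00 -1.2e-03 -4.0e-04] F [0.5 0.4 0.1] open 86.97759186301512 t 5.8
shift [-0.0003 -0.0002  0.0001]
```

View pics/s6.png

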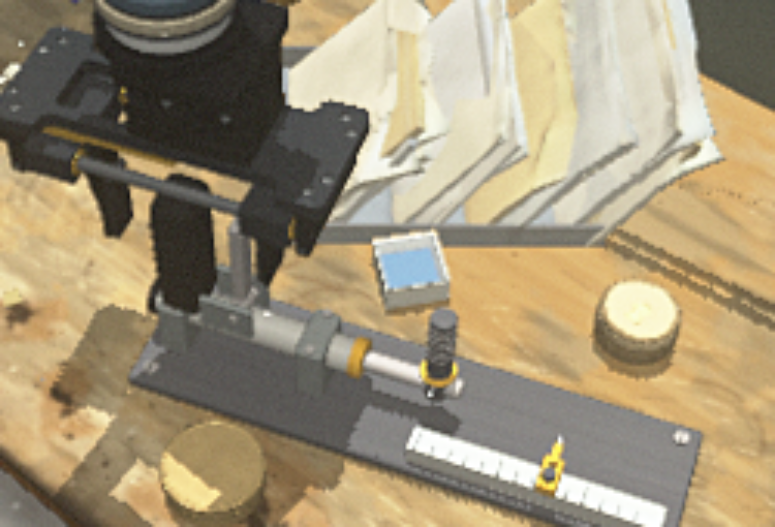

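View pics/w6.png

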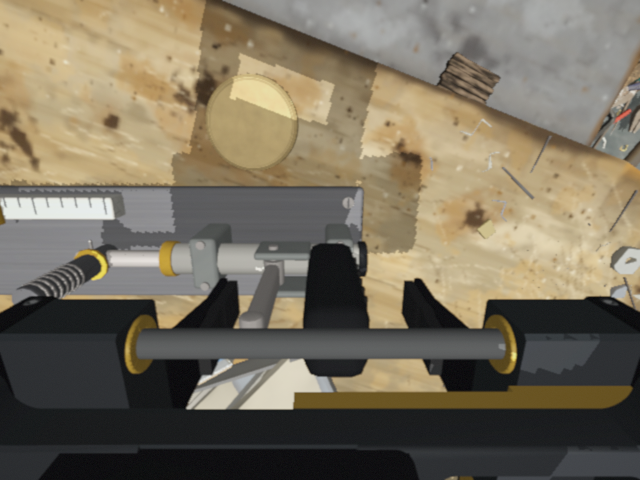

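The lever and grip stand between the open fingers: the left finger is at (225,330), the lever at (262,300) and the grip at (335,310). Now I'll squeeze.

```bash
python3 -m crank '[{"offset":[0,0,0],"spin":0},{"offset":[0,0,0],"spin":0},{"offset":[0,0,0],"spin":0},{"offset":[0,0,0],"spin":0},{"offset":[0,0,0],"spin":0},{"offset":[0,0,0],"spin":0},{"offset":[0,0,0],"spin":0},{"offset":[0,0,0],"spin":0},{"offset":[0,0,0],"spin":0},{"offset":[0,0,0],"spin":0}]' 0.03
python3 - <<'E'
from h import *
from rig import bot
go([-1,137,117],bot.read_state())
c=bot.capture("wrist");cv2.imwrite("pics/w7.png",c["pixels"])
E
```

```text
time_s: 6.9
position: [0.4705, 0.1205, 0.2804]
tcp_rot: [[0.001, -0.943, -0.333], [-0.002, -0.333, 0.943], [-1.0, -0.0, -0.002]]
force: [0.5, -6.0, 1.0]
opening: 0.499
grasp in gauge [[ -1.5 135.6 116.4]] yaw err deg 0.06 tilt [-1.0e+00 -2.0e-04 -2.4e-03] F [ 0.5 -6.   1. ] open 43.40272402867935 t 6.9
shift [-0.0006 -0.0005  0.0014]
```

View pics/w7.png

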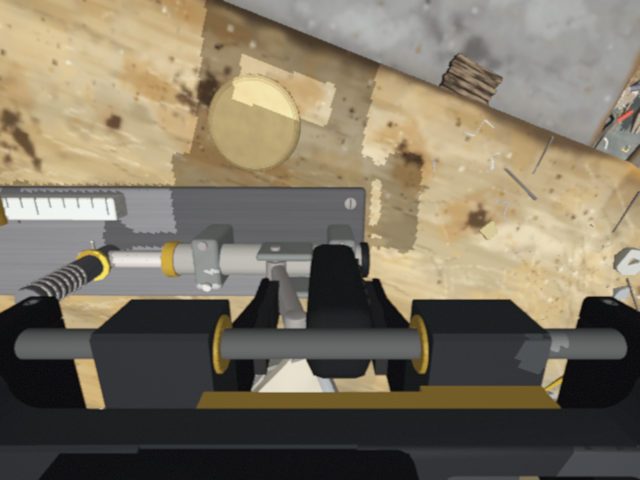

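```bash
python3 -m crank '[{"offset":[0,0,0],"spin":0},{"offset":[0,0,0],"spin":0},{"offset":[0,0,0],"spin":0},{"offset":[0,0,0],"spin":0}]'
python3 -c "
from h import *
from rig import bot
go([-1,137,117],bot.read_state())"
```

```text
time_s: 7.35
position: [0.4705, 0.1205, 0.2804]
tcp_rot: [[0.001, -0.943, -0.333], [-0.002, -0.333, 0.943], [-1.0, -0.0, -0.002]]
force: [0.0, -5.9, 0.1]
opening: 0.501
grasp in gauge [[ -1.5 135.5 116.4]] yaw err deg 0.06 tilt [-1.0e+00 -2.0e-04 -2.5e-03] F [ 0.  -5.9  0.1] open 43.576760127095106 t 7.35
shift [-0.0006 -0.0005  0.0015]
```

Run:
```python
from h import *
from rig import bot
c=bot.capture("scene");a=cv2.resize(c["pixels"][190:280,240:340],None,fx=5,fy=5,interpolation=cv2.INTER_CUBIC)
w=bot.capture("wrist");b=cv2.resize(w["pixels"][230:390,240:420],None,fx=2.8,fy=2.8,interpolation=cv2.INTER_CUBIC)[:450]
im=np.zeros((450,a.shape[1]+b.shape[1],3),np.uint8);im[:a.shape[0],:a.shape[1]]=a[:450];im[:b.shape[0],a.shape[1]:]=b
im=cv2.convertScaleAbs(cv2.resize(im,None,fx=.78,fy=.78),alpha=1.8,beta=20)
cv2.imwrite("pics/s8.png",im)
```

```text
(no output)
```

View pics/s8.png

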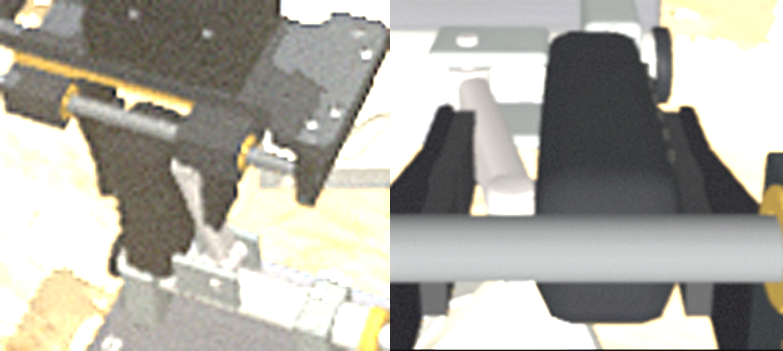

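The lever leans right over and its top meets the grip at (535,185). The opening of 43.5 mm matches a fully squeezed lever touched at fingertip height, z about 98. To confirm it's on its stop, I'll nudge the hand towards the grip.

```bash
python3 -m crank '[{"offset":[0,0,0.002],"spin":0},{"offset":[0,0,0.001],"spin":0},{"offset":[0,0,0],"spin":0},{"offset":[0,0,0],"spin":0}]'
python3 -c "
from h import *
from rig import bot
go([-1,140,117],bot.read_state())"
```

```text
time_s: 7.85
position: [0.4703, 0.1214, 0.2804]
tcp_rot: [[0.002, -0.942, -0.334], [-0.006, -0.334, 0.942], [-1.0, 0.0, -0.007]]
force: [2.5, -18.7, 0.5]
opening: 0.495
grasp in gauge [[ -1.4 135.8 116.4]] yaw err deg 0.18 tilt [-1.      0.     -0.0069] F [  2.5 -18.7   0.5] open 43.09396039700104 t 7.85
shift [-0.0006 -0.0004  0.0042]
```

A 3 mm push moved it only 0.3 mm and the force rose by 12 N, so the lever is on its stop. Now I'll let it go.

```bash
python3 -m crank '[{"offset":[0,0,-0.003],"spin":0},{"offset":[0,0,0],"spin":0},{"offset":[0,0,0],"spin":0},{"offset":[0,0,0],"spin":0},{"offset":[0,0,0],"spin":0},{"offset":[0,0,0],"spin":0},{"offset":[0,0,0],"spin":0},{"offset":[0,0,0],"spin":0},{"offset":[0,0,0],"spin":0}]' 0.087
python3 - <<'E'
from h import *
from rig import bot
go([-1,137,117],bot.read_state())
c=bot.capture("scene");cv2.imwrite("pics/s9.png",cv2.resize(c["pixels"][160:330,220:470],None,fx=3.1,fy=3.1))
E
```

```text
time_s: 8.75
position: [0.47, 0.1217, 0.2802]
tcp_rot: [[-0.0, -0.943, -0.332], [0.0, -0.332, 0.943], [-1.0, 0.0, 0.0]]
force: [0.2, 0.5, -0.0]
opening: 0.997
grasp in gauge [[ -1.6 137.3 116.2]] yaw err deg 0.03 tilt [-1.e+00  0.e+00  1.e-04] F [ 0.2  0.5 -0. ] open 86.7742245051612 t 8.75
shift [-0.0008 -0.0006 -0.0003]
```

View pics/s9.png

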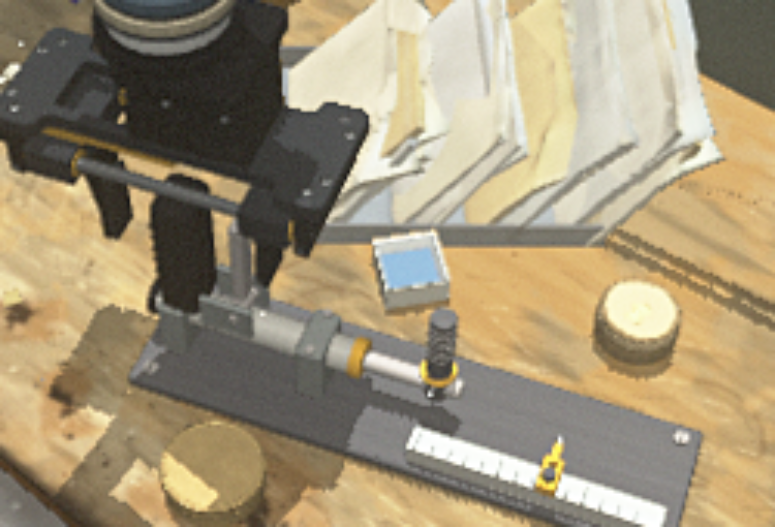

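```bash
python3 -m crank '[{"offset":[-0.015,0,0],"spin":0},{"offset":[-0.03,0,0],"spin":0},{"offset":[-0.03,0,0],"spin":0},{"offset":[0,-0.001,-0.012],"spin":0},{"offset":[0,0,-0.03],"spin":0},{"offset":[0,0,-0.03],"spin":0},{"offset":[0,0,-0.03],"spin":0},{"offset":[0,0,-0.03],"spin":0},{"offset":[0,0,-0.02],"spin":0},{"offset":[0,0,0],"spin":0},{"offset":[0,0,0],"spin":0},{"offset":[0,0,0],"spin":0}]'
python3 - <<'E'
from h import *
from rig import bot
import pickle
go([0,-15,85],bot.read_state())
c=bot.capture("wrist");cv2.imwrite("pics/w10.png",c["pixels"])
overlay(c,"pics/w10o.png",(140,330,60,400),2.3,mark=78)
pickle.dump(c,open("pics/w10.pkl","wb"))
go([0,-15,85],bot.read_state())
E
```

```text
time_s: 10.0
position: [0.5207, -0.0209, 0.3547]
tcp_rot: [[-0.002, -0.943, -0.332], [0.001, -0.332, 0.943], [-1.0, 0.001, 0.001]]
force: [0.3, 0.0, -0.0]
opening: 0.999
grasp in gauge [[ -1.2 -13.8 190.7]] yaw err deg 0.04 tilt [-1.      0.0014  0.0014] F [ 0.3  0.  -0. ] open 86.89891306108325 t 10.0
shift [ 0.1057 -0.0014 -0.0013]
grasp in gauge [[ -1.1 -13.7 190.9]] yaw err deg 0.08 tilt [-1.      0.0012  0.0011] F [ 0.3 -0.2 -0.8] open 86.922236980173 t 10.05
shift [ 0.1059 -0.0012 -0.0014]
```

View pics/w10.png

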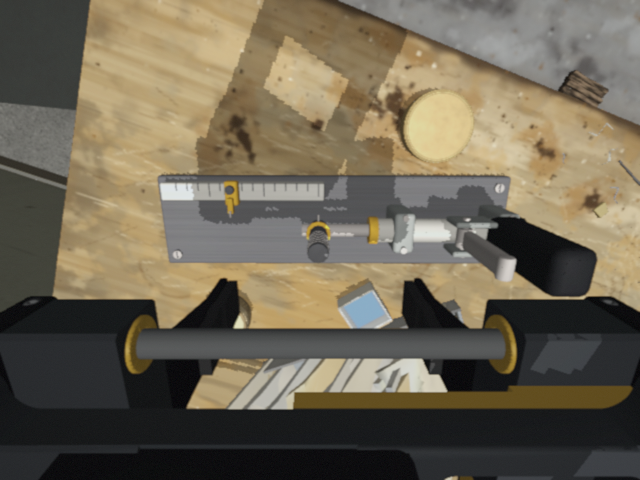

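View pics/w10o.png

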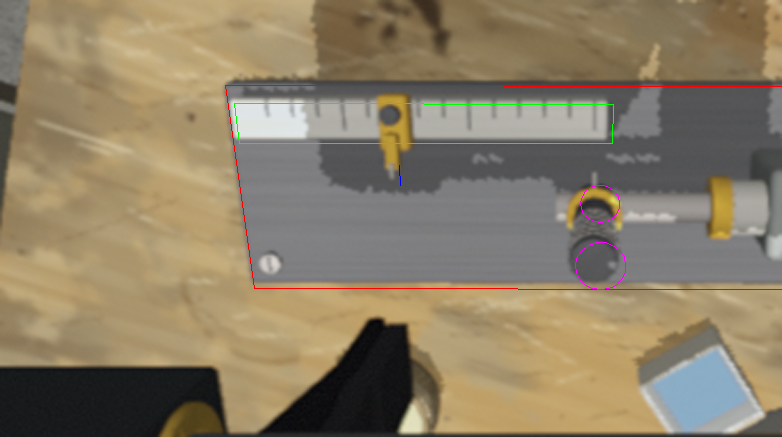

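```bash
python3 -m crank '[{"offset":[0.016,-0.0005,-0.002],"spin":0},{"offset":[0.02,0,0],"spin":0},{"offset":[0.02,0,0],"spin":0},{"offset":[0.02,0,0],"spin":0},{"offset":[0.02,0,0],"spin":0},{"offset":[0.01,0,0],"spin":0},{"offset":[0,0,0],"spin":0},{"offset":[0,0,0],"spin":0},{"offset":[0,0,0],"spin":0}]'
python3 - <<'E'
from h import *
from rig import bot
import pickle
go([0,-15,85],bot.read_state())
c=bot.capture("wrist");cv2.imwrite("pics/w11.png",c["pixels"]);pickle.dump(c,open("pics/w11.pkl","wb"))
E
```

```text
time_s: 10.95
position: [0.5229, -0.0232, 0.2502]
tcp_rot: [[0.002, -0.943, -0.332], [-0.001, -0.332, 0.943], [-1.0, -0.002, -0.001]]
force: [0.7, 0.4, 0.1]
opening: 0.996
grasp in gauge [[  0.6 -17.1  86.2]] yaw err deg 0.04 tilt [-1.     -0.0016 -0.0011] F [0.7 0.4 0.1] open 86.69435162547644 t 10.95
shift [0.0012 0.0006 0.0021]
```

View pics/w11.png

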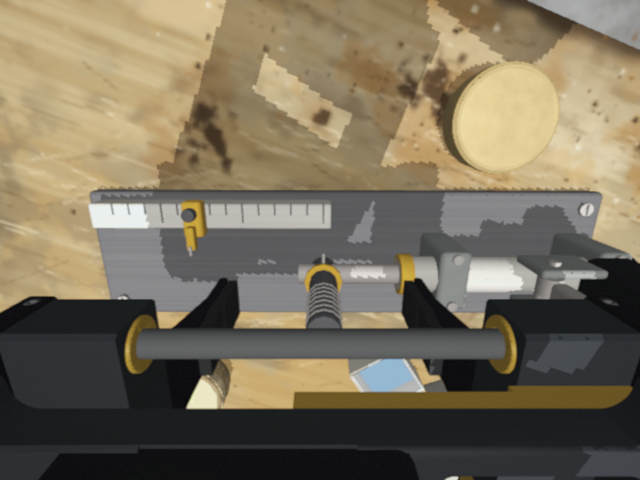

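The post (322,300) stands centred between the fingers (237 and 405). Its blade is at (323,258) and the pointer tip at (191,252). Closing on it.

```bash
python3 -m crank '[{"offset":[0,0,0],"spin":0},{"offset":[0,0,0],"spin":0},{"offset":[0,0,0],"spin":0},{"offset":[0,0,0],"spin":0},{"offset":[0,0,0],"spin":0},{"offset":[0,0,0],"spin":0},{"offset":[0,0,0],"spin":0},{"offset":[0,0,0],"spin":0},{"offset":[0,0,0],"spin":0},{"offset":[0,0,0],"spin":0},{"offset":[0,0,0],"spin":0},{"offset":[0,0,0],"spin":0}]' 0.0
python3 - <<'E'
from h import *
from rig import bot
import pickle
go([0,-15,85],bot.read_state())
c=bot.capture("wrist");pickle.dump(c,open("pics/w12.pkl","wb"))
cv2.imwrite("pics/w12.png",cv2.resize(c["pixels"][180:350,80:400],None,fx=2.5,fy=2.5,interpolation=cv2.INTER_CUBIC))
E
```

```text
time_s: 12.2
position: [0.5224, -0.0229, 0.2492]
tcp_rot: [[-0.0, -0.943, -0.332], [0.001, -0.332, 0.943], [-1.0, 0.0, 0.001]]
force: [0.3, 3.4, 0.4]
opening: 0.174
grasp in gauge [[ -0.1 -16.3  85.2]] yaw err deg 0.0 tilt [-1.e+00  2.e-04  9.e-04] F [0.3 3.4 0.4] open 15.124790261260243 t 12.2
shift [ 0.0002 -0.0001  0.0013]
```

View pics/w12.png

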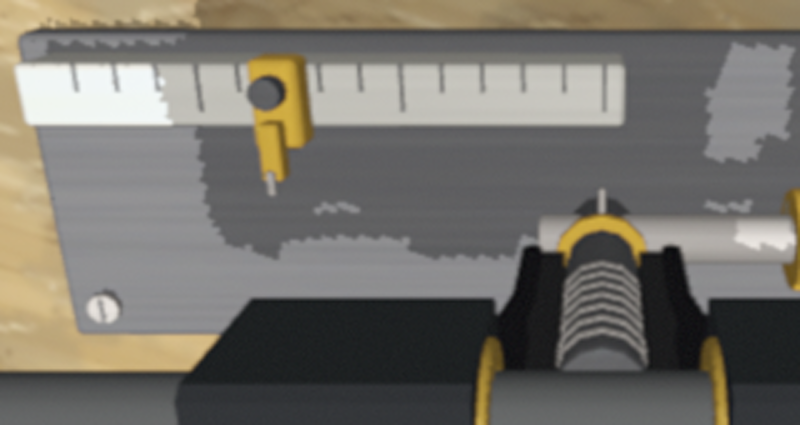

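Run:
```python
from h import *
import pickle
c=pickle.load(open("pics/w12.pkl","rb"))
f=lambda x,y:(80+x/2.5-.5+.2*0,180+y/2.5-.5)
for n,x,y,z in [("tip",271,192,.04),("blade",602,191,.04),("t0",604,108,.026),("t50",402,108,.026),("t100",200,108,.026),("railR",625,124,.026),("railL",30,124,.026)]:
    print(n,w2g(ray(c,*f(x,y),z)).round(2))
# tip column for candidate marks, using offset from blade
b=w2g(ray(c,*f(602,191),.04))[0,1]; t=w2g(ray(c,*f(271,192),.04))[0,1]; print(b-t)
im=c["pixels"][190:275,170:340];cv2.imwrite("pics/w12z.png",cv2.resize(im,None,fx=4.7,fy=4.7,interpolation=cv2.INTER_NEAREST))
```

```text
tip [[-13.27 -96.74  40.  ]]
blade [[-13.52 -17.75  40.  ]]
t0 [[-30.32 -17.24  26.  ]]
t50 [[-30.31 -67.43  26.  ]]
t100 [[ -30.31 -117.58   26.  ]]
railR [[-26.19 -11.98  26.  ]]
railL [[ -26.18 -160.6    26.  ]]
78.99749711862358
```

View pics/w12z.png

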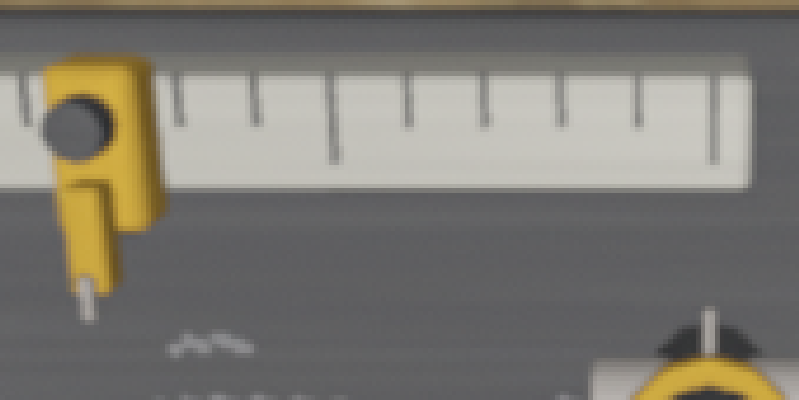

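Ticks 10 mm apart read at 50.2 mm per 50, so the scale is right. The pointer is at about 79 mm, with 78.8 mm to go from blade to tip. Pulling.

```bash
python3 -m crank '[{"offset":[0,0,-0.005],"spin":0},{"offset":[0,0,-0.01],"spin":0},{"offset":[0,0,-0.01],"spin":0},{"offset":[0,0,-0.01],"spin":0},{"offset":[0,0,-0.01],"spin":0},{"offset":[0,0,-0.01],"spin":0},{"offset":[0,0,-0.01],"spin":0},{"offset":[0,0,-0.008],"spin":0},{"offset":[0,0,-0.004],"spin":0},{"offset":[0,0,0],"spin":0},{"offset":[0,0,0],"spin":0},{"offset":[0,0,0],"spin":0}]'
python3 - <<'E'
from h import *
from rig import bot
import pickle
go([0,-94,85],bot.read_state())
c=bot.capture("wrist");pickle.dump(c,open("pics/w13.pkl","wb"))
cv2.imwrite("pics/w13.png",c["pixels"])
cv2.imwrite("pics/w13z.png",cv2.resize(c["pixels"][190:290,250:410],None,fx=5,fy=5,interpolation=cv2.INTER_CUBIC))
E
```

```text
time_s: 13.45
position: [0.5475, -0.0948, 0.2492]
tcp_rot: [[-0.002, -0.944, -0.331], [0.003, -0.331, 0.944], [-1.0, 0.001, 0.004]]
force: [-0.4, 8.7, 3.1]
opening: 0.175
grasp in gauge [[ -0.3 -92.1  85.2]] yaw err deg -0.04 tilt [-1.0e+00  8.0e-04  3.7e-03] F [-0.4  8.7  3.1] open 15.232744362936982 t 13.45
shift [ 0.0002 -0.0003 -0.0019]
```

View pics/w13.png

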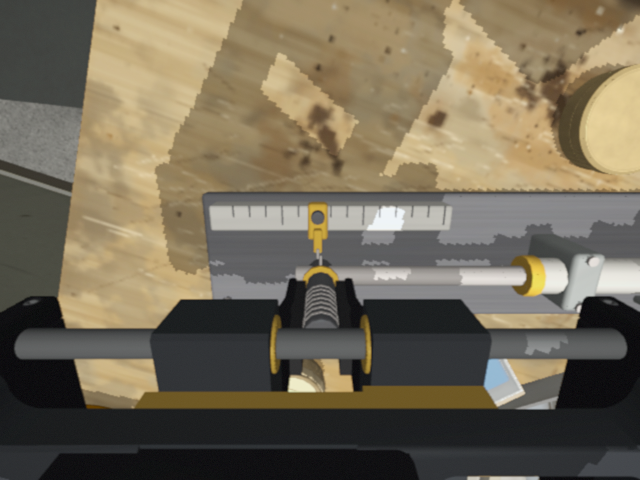

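View pics/w13z.png

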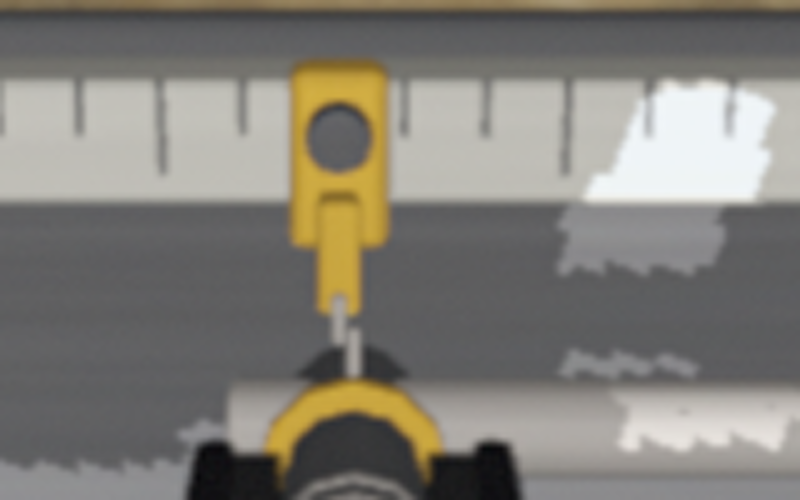

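```bash
cat >> h.py <<'E'
def cols(c):
    g=cv2.cvtColor(c["pixels"],cv2.COLOR_BGR2GRAY).astype(float);hs=cv2.cvtColor(c["pixels"],cv2.COLOR_BGR2HSV)
    for v in range(248,268):
        r=g[v,300:342];k=np.clip(r-np.median(r)-25,0,None)
        print(v,[int(x) for x in g[v,310:334]])
E
python3 -c "
from h import *
import pickle
cols(pickle.load(open('pics/w13.pkl','rb')))"
```

```text
248 [95, 93, 94, 117, 148, 160, 156, 151, 153, 160, 161, 145, 107, 92, 93, 94, 94, 94, 94, 95, 94, 94, 94, 94]
249 [94, 93, 94, 116, 147, 156, 150, 148, 149, 154, 158, 144, 107, 92, 95, 94, 95, 94, 95, 94, 95, 94, 94, 95]
250 [95, 92, 95, 119, 147, 156, 153, 160, 160, 156, 160, 145, 107, 92, 95, 94, 95, 95, 94, 95, 94, 94, 95, 94]
251 [94, 94, 98, 120, 145, 154, 156, 163, 163, 158, 160, 142, 106, 93, 94, 94, 95, 93, 93, 94, 94, 93, 94, 94]
252 [93, 94, 95, 104, 121, 136, 150, 163, 159, 151, 150, 124, 98, 92, 92, 94, 93, 94, 92, 94, 94, 94, 94, 94]
253 [93, 93, 92, 94, 98, 107, 134, 158, 154, 127, 112, 99, 93, 93, 93, 93, 93, 94, 93, 94, 93, 94, 92, 93]
254 [93, 94, 92, 93, 92, 97, 127, 159, 152, 116, 95, 93, 92, 93, 93, 93, 93, 94, 93, 94, 93, 93, 94, 93]
255 [94, 95, 94, 94, 94, 98, 127, 158, 151, 121, 117, 112, 97, 93, 93, 93, 92, 94, 93, 93, 93, 93, 94, 93]
256 [94, 94, 94, 95, 93, 99, 128, 158, 153, 136, 150, 142, 106, 93, 94, 94, 94, 94, 94, 94, 95, 93, 94, 93]
257 [96, 96, 95, 95, 94, 99, 125, 154, 152, 141, 160, 150, 109, 92, 95, 94, 95, 94, 95, 94, 94, 94, 93, 93]
258 [96, 96
[... 361 characters left out ...]
91, 53, 52, 54, 55, 65, 80, 89, 94, 95, 95, 94]
262 [93, 82, 69, 54, 51, 51, 51, 52, 73, 122, 159, 148, 92, 55, 54, 54, 53, 55, 65, 79, 89, 94, 94, 93]
263 [82, 66, 54, 51, 50, 53, 52, 54, 73, 122, 158, 147, 91, 53, 53, 54, 54, 54, 55, 64, 78, 88, 93, 94]
264 [63, 51, 50, 50, 51, 51, 53, 53, 71, 117, 151, 140, 88, 53, 52, 54, 53, 52, 53, 54, 62, 78, 92, 94]
265 [71, 65, 58, 51, 52, 55, 60, 64, 78, 104, 126, 114, 84, 66, 62, 58, 55, 54, 57, 65, 72, 81, 92, 96]
266 [103, 93, 77, 69, 69, 75, 87, 100, 112, 122, 130, 125, 117, 105, 94, 85, 74, 69, 74, 91, 100, 104, 106, 106]
267 [112, 102, 97, 104, 110, 118, 127, 138, 149, 157, 162, 160, 154, 143, 133, 125, 114, 104, 100, 104, 110, 116, 119, 119]
```

The needle is at column 317.4 and the blade at 320.2, with 1.72 px/mm, so there's about 1.65 mm still to pull.

```bash
python3 -m crank '[{"offset":[0,0,-0.0017],"spin":0},{"offset":[0,0,0],"spin":0},{"offset":[0,0,0],"spin":0},{"offset":[0,0,0],"spin":0},{"offset":[0,0,0],"spin":0},{"offset":[0,0,0],"spin":0},{"offset":[0,0,0],"spin":0}]'
cat >> h.py <<'E'
def cen(c,v0,v1,u0,u1):
    g=cv2.cvtColor(c["pixels"],cv2.COLOR_BGR2GRAY).astype(float)[v0:v1,u0:u1].mean(0);k=np.clip(g-np.percentile(g,20)-8,0,None);print([int(x) for x in g]);return u0+(k*np.arange(len(k))).sum()/k.sum()
E
python3 - <<'E'
from h import *
from rig import bot
import pickle
go([0,-94,85],bot.read_state())
c=bot.capture("wrist");pickle.dump(c,open("pics/w14.pkl","wb"))
print(cen(c,253,255,311,331),cen(c,261,264,311,331))
a=cv2.resize(c["pixels"][190:290,250:410],None,fx=5,fy=5,interpolation=cv2.INTER_CUBIC)
cv2.imwrite("pics/w14z.png",a)
c=bot.capture("top");pickle.dump(c,open("pics/t14.pkl","wb"));cv2.imwrite("pics/t14.png",c["pixels"])
c=bot.capture("scene");pickle.dump(c,open("pics/s14.pkl","wb"));cv2.imwrite("pics/s14.png",cv2.resize(c["pixels"][160:340,230:480],None,fx=3.1,fy=3.1,interpolation=cv2.INTER_CUBIC))
E
```

```text
time_s: 14.2
position: [0.5481, -0.0963, 0.2492]
tcp_rot: [[-0.002, -0.944, -0.331], [0.003, -0.331, 0.944], [-1.0, 0.001, 0.004]]
force: [0.3, 8.4, 2.4]
opening: 0.172
grasp in gauge [[ -0.3 -93.7  85.2]] yaw err deg -0.04 tilt [-1.0e+00  9.0e-04  3.8e-03] F [0.3 8.4 2.4] open 14.960080003178762 t 14.2
shift [ 0.0002 -0.0003 -0.0003]
[93, 94, 93, 93, 92, 94, 100, 116, 142, 158, 145, 109, 95, 93, 92, 92, 93, 92, 93, 93]
[81, 68, 57, 53, 52, 52, 52, 72, 121, 158, 146, 91, 54, 53, 53, 54, 57, 66, 77, 87]
319.937125748503 320.7725598526703
```

View pics/w14z.png

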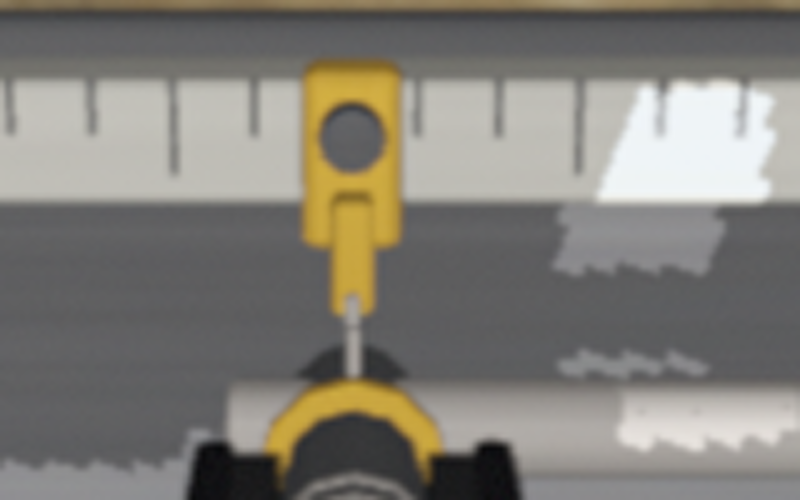

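View pics/s14.png

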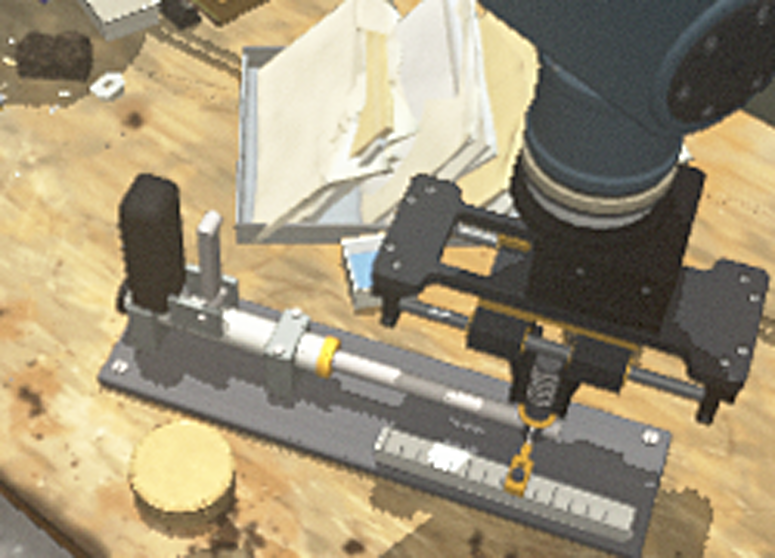

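View pics/t14.png

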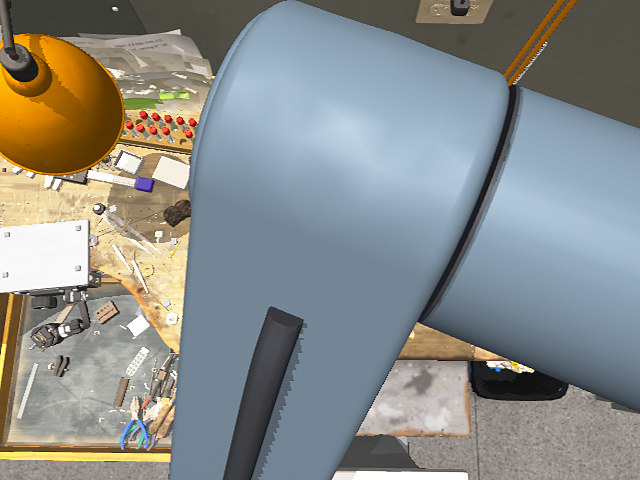

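The wrist view shows the blade at column 320.2 in line with the needle at 319.9, which is about 0.1–0.2 mm off. The pointer's place among the ticks hasn't changed (226 px against 227 before). In the scene view the trigger is upright and the tin and box haven't moved. One last check for steadiness, then I'll hand in.

Run:
```python
from h import *
from rig import bot
import pickle
go([0,-94,85],bot.read_state())
c=bot.capture("wrist");print(cen(c,253,255,311,331),cen(c,260,263,316,325))
a=pickle.load(open("pics/scene1.pkl","rb"))[0]["pixels"];b=pickle.load(open("pics/s14.pkl","rb"))["pixels"]
d=cv2.absdiff(a,b).max(2)
print("diff tin edges",d[295:335,268:300].mean(),"box left",d[236:262,340:350].mean())
print(bot.hand_in())
```

```text
grasp in gauge [[ -0.3 -93.7  85.2]] yaw err deg -0.04 tilt [-1.0e+00  9.0e-04  3.8e-03] F [1.6 8.1 2. ] open 15.28131827876706 t 14.35
shift [ 0.0002 -0.0003 -0.0003]
[93, 93, 93, 93, 92, 94, 100, 116, 143, 158, 145, 109, 95, 93, 92, 93, 92, 93, 93, 93]
[53, 53, 72, 122, 158, 147, 91, 54, 53]
319.9277108433735 320.2206572769953
diff tin edges 28.16015625 box left 29.4
the job is handed in; nothing more can be done
None
```

I zeroed the gauge, then pulled the rod out to the pointer. I handed the job in at about 14.4 s, with the post still gripped and held at the mark.

- **Zeroing:** with the rod still home, I squeezed the trigger onto the grip. A further 3 mm push moved the hand only 0.3 mm while the force rose from about 6 N to 19 N, so the trigger was on its stop. I then opened the gripper, and pictures show the trigger upright again.
- **Pull:** I gripped the post and drew it out about 79 mm. In the last wrist picture the blade is at column 320.2 and the pointer tip at 319.9, an offset of about 0.2 mm. The spring was pulling with about 8 N and the grip held steady.
- **Pointer:** its place among the scale ticks did not change, 226 px from a tick against 227 px before.
- **Tin, pot and box:** the tin and box look unmoved in the scene picture. A crude before/after pixel difference was inconclusive, at about 28 to 29 grey levels, probably because of the arm's shadow. The arm hid the pot from both fixed cameras at the end, so I could not re-check it; the planned path stayed clear of all three.
- **Camera disagreement:** the wrist camera and the two fixed cameras disagreed by about 2 mm on where the gauge stands. I set the final position only by comparing the blade and pointer in the same wrist picture.

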